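Nip the pivot post, then hold the cast lever level over it

ROBOT

A 6-joint arm with a two-finger parallel gripper is mounted at the origin on the work surface. World frame = base frame: x ahead of the robot, y to its left, z up, the work surface at z = 0. Lengths are in mm, angles in rad, forces in N, time in s.
With the tool pointing down it reaches from about 350 to 775 mm from the base axis. Payload 7.3 kg.
Tool frame: the origin (TCP) lies midway between the tips of the shut fingers; the grasp point (between the pads) lies 19 mm behind it (bot.hold_point_z is the distance from the TCP to the grasp point, in mm); z points along the fingers, y is the direction in which the jaws open and shut (so a half turn about z gives the same grasp; the last joint's range is limited). The gripper opens to 92 mm and grips with 3 to 60 N. Pads are 19 mm wide; open, the fingers measure 130 mm over their backs; the gripper's body (75 mm by 190 mm) begins 47 mm behind the grasp point.
Start: joints at [0.963, 0.342, 1.524, -0, 1.275, -0.146], TCP at [233.908, 470.034, 226.741] pointing down, gripper open.
Joint ranges: [-2.53, 2.53], [-0.77, 2.02], [0.04, 2.7], [-1, 4.14], [0.28, 2.66], [-3.11, 3.11]. Speed limits (rad/s): [2.57, 2.57, 3.14, 3.14, 3.14, 3.14].

INTERFACE

Orientations are given as [roll, pitch, yaw] about the fixed x, y, z axes, in that order (R = Rz(yaw) Ry(pitch) Rx(roll)).
In Python, from plant import bot gives the robot as it stands.
- The arm moves only by the tool servo_tool, never from a script. Its argument "series" is a list of rows, each a list of 5 numbers: the opening, from 0 (shut) to 1 (fully open), then the shift along the tool's x, y, z each as a share of 50 mm, from -1 to 1, then the turn about the tool's z as a share of 90 degrees, from -1 to 1. In form: [[gripper, tx, ty, tz, spin], ...]. A call has 1 to 20 rows; each row shifts and turns the commanded pose from where the row before left it, along the tool's axes as they then stand; what a row does not reach is not made up. A row lasts 1/8 s, in which the tool goes at most 62.5 mm and 10.7 degrees, less where a joint would pass 70% of its speed; a pose out of reach is approached as far as the arm can. A call with a number of a shift or a turn outside -1 to 1 is refused whole. A call with a gripper value outside its range is refused whole. The fingers move at their own pace and stop on an object; the grip force is fixed at half the most. Time passes only in rows, so rows that do not move let the fingers close. It gives the time, the measured TCP pose, the force and the opening at its end, in the units of the state.
- bot.get_obs(): the state, without advancing time (a new reading comes with each control period).
- bot.capture(name): name is "scene" or "top" or "wrist"; returns the picture (400x640x3 uint8, red, green, blue); there is no depth.
- bot.camera_model(name): a dict with "mtx" (3x3 intrinsics, pixels), "distortion" ([k1, k2, p1, p2, k3] as OpenCV has them; the pictures are not rectified), "world_from_camera" (4x4, takes a point from camera to world coordinates). Camera axes: x right, y up, looking along -z (the intrinsics and any distortion apply to the point x, -y, -z); pixel columns grow to the right and rows downward; lengths in mm; the calibration is good to about 2 mm. A picture is of the moment at which its call begins: read the wrist's pose just before it. camera_model takes no time and is no camera call; for the wrist camera it gives the pose at the moment of the call.
- bot.close_job(): hands the job in, once; it reports no verdict.
Trained networks look in the newest picture that a camera, given by its name, has taken for a name from the list of things; names that differ only in an ending like _2 or _b are one class to them, and where a whole thing is asked for, a point or a joint stands for the part that bears it (a point fixed in the world has none). Each returns a list of dicts, best first, with "p" (0 to 1); they miss things now and then, are a little off and sometimes report something else, mostly with a low value. They report only what shows in the picture. A call takes as long as a camera call. They do not tell look-alikes from the thing itself.
- bot.outline_of(camera, label): "mask" (400x640 bool, what is visible of it).
- bot.pinpoint(camera, label): "point" ([x, y, z] in mm, in the coordinates of the camera as it stood for that picture, good to about 4 mm: a listed point, or the origin of a listed thing).
The state is a dict: "time": time; "joint_positions": joint angles; "dq": joint speeds; "tau": joint torques, N m; "tool_pos": TCP position; "tcp_rot": TCP orientation; "contact_force": force on the tool from outside, world axes, zero at the start; "moment": the same for the moment, N m; "grip_width": finger opening in mm.
Only numpy, scipy, OpenCV 4.12 (cv2) and the standard library are available. Lean on these libraries where they do the work, as an engineer would, in place of code of your own. Each camera call takes 0.05 s, during which the arm holds its last target.

TASK

In the school workshop, get the cast lever ready to go onto its pivot post: first slide the caliper clamp's jaw along until it nips the post's foot firmly against the fixed jaw, and let go of the jaw, leaving it shut. Then lift the lever by its balance point and hold it level with its bore centred over the standing post, about 3 cm clear above it and touching nothing but the gripper. Finish while still holding the lever there, and leave the other things on the bench where they are.

Things in the scene. Friction and masses are not known exactly. Their poses are not given: they have to be found in the camera images.
- clamp: Caliper clamp fixed to the bench: dark steel plate 80 (x) by 230 (y) by 20 mm high, a fixed jaw whose inner face is at y = +45 mm and which stands 22 mm above the plate, a sliding jaw on the -y half. Origin: centre of the plate's underside, on the bench, z up; x points away from the robot within 0.4 rad. When shut, the sliding jaw's face is at y = +5 mm and the post's axis at y = +25 mm.
- jaw: Sliding jaw of the clamp (moves only along the clamp's y). Origin on its clamping face, middle of the lower edge; axes as the clamp's. In the clamp's frame the face starts at y = -35 to -20 mm and is at y = +5 mm when it nips the post. Friction 1.5 N, no spring: it stays where left. Pushing the loose post along adds 1.5 to 2.5 N; a firm nip is 5 N or more on the post.
- jaw_tab (a point): Centre of the top of the sliding jaw's upright grip tab, 73.5 mm above the bench; axes as the clamp's. Plain steel block 14 mm thick along the slide (clamp y), 32 mm wide (clamp x), 33 mm tall, standing on the jaw's carriage (carriage top 40.5 mm above the bench), 60 mm behind the clamping face. Can be pinched from above across its 14 mm or pushed on its -y side.
- post: Loose turned steel pivot post, 0.27 kg, upright on the clamp plate between the jaws, its foot 3 to 10 mm short of the fixed jaw at the start: foot disc 40 mm diameter, 14 mm high, then a shank 22 mm diameter with tapered top; 60 mm tall in all. Origin: centre of its underside; z up its axis.
- post_top (a point): Centre of the top of the pivot post, 80 mm above the bench.
- lever: Loose cast aluminium lever, 0.32 to 0.6 kg, 272 mm long, lying flat on the bench: heavy round boss at one end, straight arm 20 mm wide (its underside 10, its top 28 mm above the lever's underside), small eye 28 mm wide and high at the other. Origin: on the underside, below the balance point. x runs from boss to eye (eye axis at +172 mm) and points away from the robot within 0.55 rad; z up.
- lever_bore (a point): Centre of the lower mouth of the 27 mm through bore in the lever's boss (60 mm diameter, 40 mm high), on the lever's underside; axes as the lever's. The balance point lies on the arm 58 mm from the bore's axis towards the eye, far off the middle of the length: this point is at x = -58 mm in the lever's frame.
- chipboard_block: Bystander: loose chipboard block 70 x 100 x 18 mm lying on the bench; origin at the centre of its underside.
- sheet_angle: Bystander: loose bent sheet-steel angle, 50 x 50 mm, 50 mm tall; origin at the centre of its underside.
- screwdriver: Bystander: loose screwdriver lying on the bench beyond the work, its length across the view (along y).
Mind the look-alikes: they are no part of the job. Of the things that look like the clamp, take the one that is farthest to the robot's right at the start.

How it is judged:
By the outcome, as a careful person would: the job done as asked, in the order asked, and still so for the second after the job is handed in, while the arm keeps its last pose, push and grip.
It also fails if it takes over 58 s, if anything falls off the work surface, if the arm or the gripper's body presses on something with over 40 N, if the wrist force passes 120 N, or if a joint passes its speed limit or range.

## Working session

There is one attempt and no reset: what is moved stays moved. The work goes in short steps, Python scripts to look and compute and a tool call to move; the robot and the scene stay as the last step left them, time stands still between calls to the robot, and variables do not carry over. Pictures are saved under pics/ and viewed, and the job is handed in when it is done.

Besides the shell and the picture viewer there is one more tool, called after "Call:" by a JSON object that holds its "method" and its "body", one argument or row to a line. servo_tool: Moves the arm, as the interface text tells. Shift numbers are shares of 50 mm and turn numbers shares of 90 degrees, none past 1 either way. Its arguments: {"type":"object","properties":{"series":{"type":"array"}},"required":["series"]}

```bash
ls; mkdir -p pics; cat > h.py <<'E'
import numpy as np, cv2
from plant import bot
def cap(cam,name):
    im=bot.capture(cam); cv2.imwrite(f'pics/{name}.png',im[:,:,::-1]); return im
def towld(cam,p):
    T=np.array(bot.camera_model(cam)["world_from_camera"]); return (T@np.r_[p,1])[:3]
def ray(cam,uv,z):
    m=bot.camera_model(cam);K=np.array(m["mtx"]);D=np.array(m["distortion"]);T=np.array(m["world_from_camera"])
    n=cv2.undistortPoints(np.array([[uv]],float),K,D)[0,0]
    d=T[:3,:3]@np.array([n[0],-n[1],-1]);o=T[:3,3]
    return o+d*(z-o[2])/d[2]
def proj(cam,P):
    m=bot.camera_model(cam);K=np.array(m["mtx"]);D=np.array(m["distortion"]);T=np.linalg.inv(np.array(m["world_from_camera"]))
    q=T[:3,:3]@np.array(P,float)+T[:3,3]; q=np.array([q[0],-q[1],-q[2]])
    return cv2.projectPoints(q[None],np.zeros(3),np.zeros(3),K,D)[0][0,0]
E
python3 - <<'E'
from h import *
np.set_printoptions(precision=1,suppress=True)
print(bot.get_obs())
for c in ["scene","top"]:
    cap(c,c+"0")
    for l in ["clamp","jaw","jaw_tab","post_top","post","lever","lever_bore"]:
        for r in bot.pinpoint(c,l): print(c,l,round(r["p"],2),towld(c,r["point"]))
E
```

```text
pics
{'time': 0.0, 'joint_positions': array([ 1. ,  0.3,  1.5, -0. ,  1.3, -0.1]), 'dq': array([ 0., -0.,  0., -0.,  0.,  0.]), 'tau': array([ -0. , -43.1, -24.4,   0.1,   0.1,  -0. ]), 'tool_pos': array([233.7, 469.7, 226. ]), 'tcp_rot': array([-3.1, -0. ,  2.7]), 'contact_force': array([-0.1,  0.4,  0.2]), 'moment': array([ 0.,  0., -0.]), 'grip_width': 91.8881843498254}
scene clamp 0.84 [792.8 339.2  -3.7]
scene clamp 0.77 [577.4 218.9  -3.1]
scene clamp 0.56 [335.8 588.4   2.5]
scene jaw 0.77 [576.3 195.   14.6]
scene jaw 0.77 [376.5 260.7  20.6]
scene jaw 0.77 [780.2 305.8  24.4]
scene jaw 0.71 [334.5 552.4  16.5]
scene jaw_tab 0.89 [762.1 244.6  76.1]
scene jaw_tab 0.85 [572.1 131.4  74.3]
scene jaw_tab 0.67 [317.7 499.6  71. ]
scene jaw_tab 0.62 [378.9 203.6  78.5]
scene post_top 0.69 [583.8 241.4  83.9]
scene post 0.49 [583.6 241.3  20.2]
scene lever 0.85 [ 503.  -184.7   -1.4]
scene lever_bore 0.68 [ 441.6 -180.8   -5. ]
top clamp 0.81 [369.5 295.2  -0.7]
top clamp 0.74 [793.7 335.6  -0.3]
top clamp 0.73 [581.6 222.7   0.8]
top clamp 0.63 [341.2 593.8   1.5]
top jaw 0.81 [371.7 260.8  18.3]
top jaw 0.74 [328.5 557.   22.7]
top jaw 0.69 [778.8 296.4  24.2]
top jaw_tab 0.83 [762.7 246.2  76.2]
top jaw_tab 0.7 [380.  209.4  74.6]
top jaw_tab 0.62 [573.8 135.9  78.9]
top post_top 0.59 [581.5 249.5  80.4]
top post 0.47 [581.1 244.1  17.4]
top lever 0.7 [581.7 242.7  17.7]
top lever 0.61 [ 500.7 -178.5    0.9]
top lever_bore 0.79 [ 441.6 -183.4    1.3]
```

View pics/scene0.png

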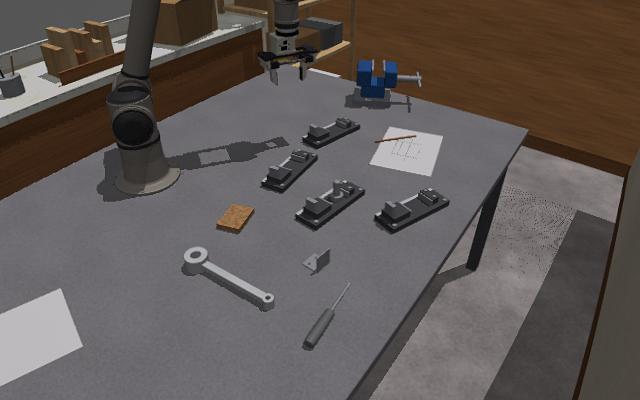

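View pics/top0.png

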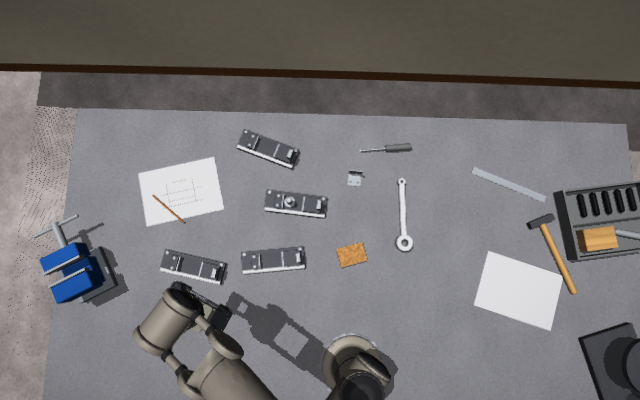

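```bash
python3 - <<'E'
from h import *
np.set_printoptions(precision=2,suppress=True)
o=bot.get_obs(); print(o["tcp_rot"],o["tool_pos"])
a=cv2.imread('pics/top0.png'); b=cv2.imread('pics/scene0.png')
x=cv2.resize(a[165:265,250:425],None,fx=4,fy=4,interpolation=2)
cv2.imwrite('pics/c_top.png',x)
y=cv2.resize(b[165:315,175:375],None,fx=4,fy=4,interpolation=2); cv2.imwrite('pics/c_sc.png',y)
for p in [(441.6,-182,40),(502,-181,28),(674,-181,28),(582.5,245,80),(573,134,73.5)]: print(p,proj("top",p),proj("scene",p))
E
```

```text
[3.14 0.   2.68] [233.93 470.04 226.75]
(441.6, -182, 40) [404.18 242.85] [194.84 252.79]
(502, -181, 28) [402.97 226.57] [212.7  266.17]
(674, -181, 28) [402.5  181.01] [266.15 297.99]
(582.5, 245, 80) [287.74 200.19] [336.49 180.05]
(573, 134, 73.5) [318.58 203.82] [311.42 199.21]
```

View pics/c_top.png

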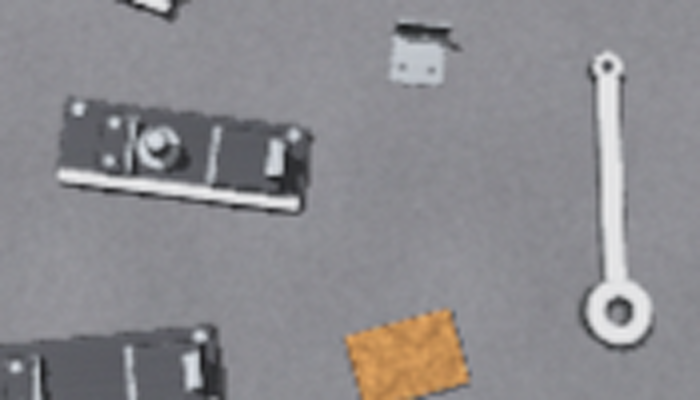

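View pics/c_sc.png

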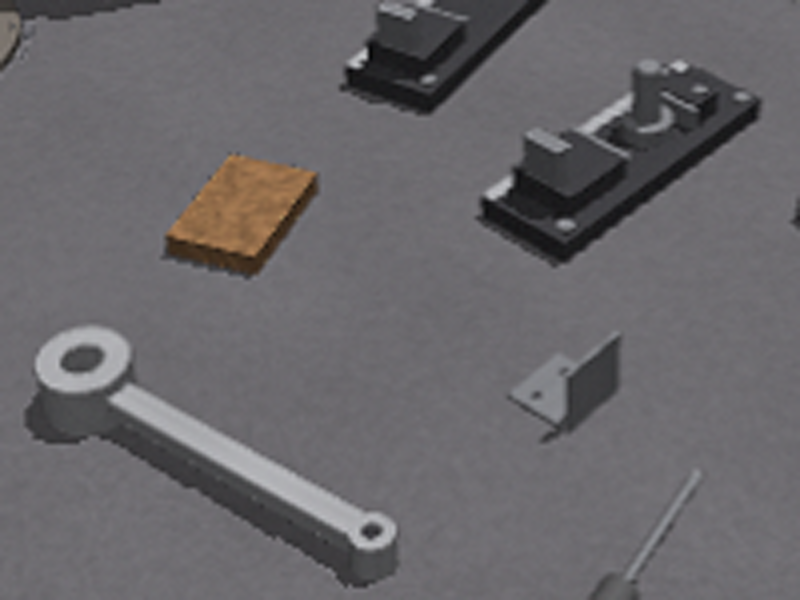

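```bash
python3 - <<'E'
from h import *
np.set_printoptions(precision=1,suppress=True)
f=lambda o,x,y:(o[0]+(x+.5)/4-.5,o[1]+(y+.5)/4-.5)
T=(250,165);S=(175,165)
for n,t,s,z in [("boss",(619,311),(84,358),40),("eye",(607,65),(373,530),28),("post",(157,138),(650,66),80),("tab",(276,158),(548,138),73.5)]:
    print(n,ray("top",f(T,*t),z),ray("scene",f(S,*s),z))
E
```

```text
boss [ 443.3 -182.7   40. ] [ 446.8 -184.2   40. ]
eye [ 674.4 -176.8   28. ] [ 675.5 -176.7   28. ]
post [586.5 241.1  80. ] [587.  241.4  80. ]
tab [571.9 133.8  73.5] [573.2 134.7  73.5]
```

Call:
{"method": "servo_tool", "body": {
  "series": [
    [0,0,0,0,-0.076],
    [0,0,0,0,-0.076],
    [0,0,0,0,-0.076],
    [0,-0.82,-0.8,0,0],
    [0,-0.82,-0.8,0,0],
    [0,-0.82,-0.8,0,0],
    [0,-0.82,-0.8,0,0],
    [0,-0.82,-0.8,0,0],
    [0,-0.82,-0.8,0,0],
    [0,-0.82,-0.8,0,0],
    [0,-0.82,-0.8,0,0],
    [0,-0.82,-0.8,0,0],
    [0,0,0,0,0]
  ]
}}

```text
time: 2.42
tool_pos: [565.5, 70.5, 226.0]
tcp_rot: [-3.141, 0.0, 3.033]
contact_force: [-0.3, 0.6, -0.1]
grip_width: 0.4
```

```bash
python3 - <<'E'
from h import *
np.set_printoptions(precision=2,suppress=True)
o=bot.get_obs(); print(o["time"],o["tcp_rot"],o["tool_pos"],o["grip_width"],o["contact_force"])
cap("wrist","w1")
for l in ["clamp","jaw_tab","post_top"]:
    for r in bot.pinpoint("wrist",l): print(l,round(r["p"],2),towld("wrist",r["point"]))
E
```

```text
2.425 [-3.14  0.    3.03] [565.49  70.53 225.99] 0.42537467352385105 [-0.3   0.6  -0.11]
clamp 0.95 [787.11 339.88  -3.49]
clamp 0.67 [578.56 224.41   1.12]
jaw_tab 0.8 [760.53 252.77  72.36]
jaw_tab 0.7 [575.87 135.87  76.8 ]
jaw_tab 0.42 [577.37 242.63  19.66]
post_top 0.92 [581.63 247.48  79.7 ]
```

View pics/w1.png

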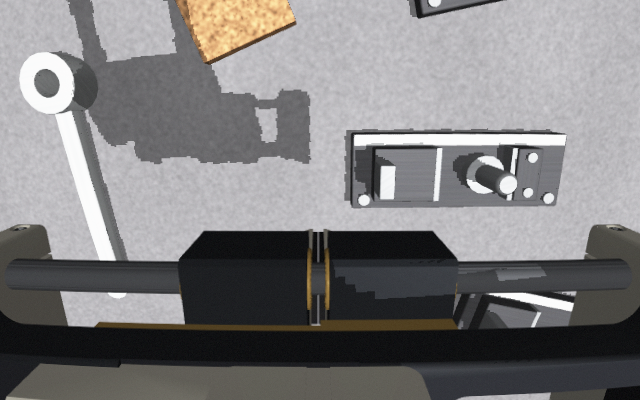

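```bash
python3 - <<'E'
from h import *
np.set_printoptions(precision=2,suppress=True)
R=lambda u,v,z:ray("wrist",(u,v),z)
post=R(508.5,184,80);tab=R(388,182,73.5)
print("post",post,"tab",tab,"yaw",np.arctan2(-(post-tab)[0],(post-tab)[1]))
c=[R(350,206,20),R(556,205,20),R(352,131,20),R(565,131,20)]
print(*c); d=c[1]-c[0];print(np.arctan2(-d[0],d[1]),np.linalg.norm(d)); d=c[3]-c[2];print(np.arctan2(-d[0],d[1]),np.linalg.norm(d))
E
python3 - <<'E'
import cv2
a=cv2.imread('pics/w1.png')[115:220,335:580]
cv2.imwrite('pics/w1c.png',cv2.resize(a,None,fx=3.2,fy=3.2,interpolation=2))
E
```

```text
post [581.54 248.22  80.  ] tab [570.22 139.41  73.5 ] yaw -0.10361522935459809
[605.63 106.67  20.  ] [628.42 337.29  20.  ] [525.75 115.07  20.  ] [546.54 341.84  20.  ]
-0.09850550231082471 231.7401785376864
-0.09140920269119719 227.7175022676115
```

View pics/w1c.png

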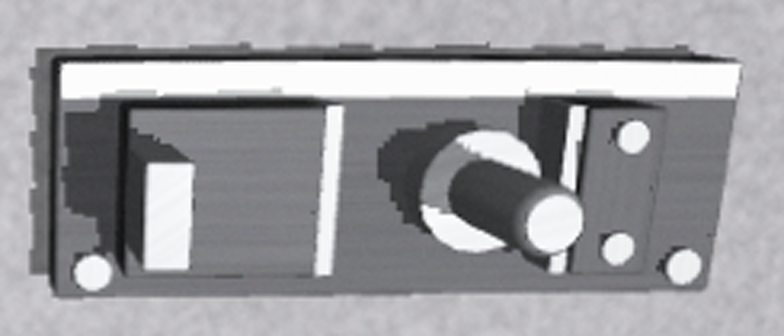

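Call:
{"method": "servo_tool", "body": {
  "series": [
    [0,0,0,0.9,-0.008],
    [0,0,0,0.9,0],
    [0,0,0,0.9,0],
    [0,0,0,0.84,0],
    [0,0,0.4,0,0],
    [0,0,0,0,0]
  ]
}}

```text
time: 3.38
tool_pos: [566.4, 96.3, 51.6]
tcp_rot: [3.141, 0.003, 3.054]
contact_force: [0.2, 0.4, -0.3]
grip_width: 0.4
```

Call:
{"method": "servo_tool", "body": {
  "series": [
    [0,0,0.1,0,0],
    [0,0,0.1,0,0],
    [0,0,0.1,0,0],
    [0,0,0,0,0]
  ]
}}

```text
time: 3.88
tool_pos: [567.0, 108.9, 50.0]
tcp_rot: [3.141, 0.0, 3.051]
contact_force: [-0.5, 0.4, 0.3]
grip_width: 0.5
```

Call:
{"method": "servo_tool", "body": {
  "series": [
    [0,0,0.1,0,0],
    [0,0,0.1,0,0],
    [0,0,0,0,0]
  ]
}}

```text
time: 4.25
tool_pos: [567.8, 119.1, 49.7]
tcp_rot: [3.141, 0.0, 3.051]
contact_force: [0.2, -0.5, -0.6]
grip_width: 0.2
```

```bash
python3 - <<'E'
from h import *
cap("wrist","w2"); cap("scene","s2")
a=cv2.imread('pics/s2.png')[130:260,240:400]
cv2.imwrite('pics/s2c.png',cv2.resize(a,None,fx=4,fy=4,interpolation=2))
E
```

```text
(no output)
```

View pics/w2.png

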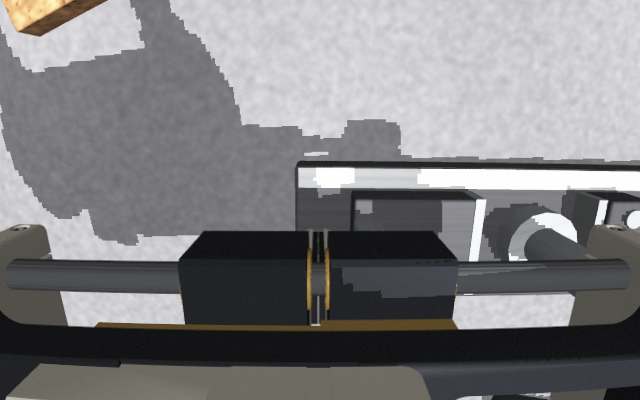

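View pics/s2c.png

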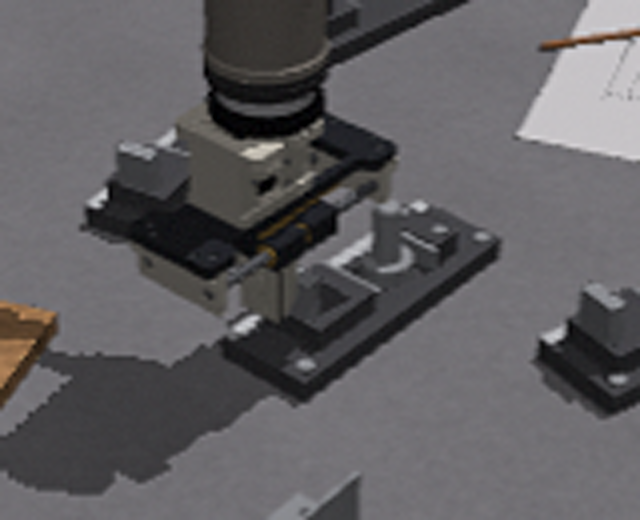

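Call:
{"method": "servo_tool", "body": {
  "series": [
    [0,0,0.1,0,0],
    [0,0,0.1,0,0],
    [0,0,0,0,0]
  ]
}}

```text
time: 4.72
tool_pos: [568.7, 129.2, 49.7]
tcp_rot: [3.141, 0.0, 3.051]
contact_force: [-0.1, 1.9, -0.2]
grip_width: 0.6
```

Call:
{"method": "servo_tool", "body": {
  "series": [
    [0,0,0.1,0,0],
    [0,0,0.1,0,0],
    [0,0,0,0,0]
  ]
}}

```text
time: 5.1
tool_pos: [569.7, 139.1, 49.8]
tcp_rot: [3.141, 0.0, 3.051]
contact_force: [0.4, -0.1, -0.2]
grip_width: 0.5
```

Call:
{"method": "servo_tool", "body": {
  "series": [
    [0,0,0.1,0,0],
    [0,0,0.1,0,0],
    [0,0,0,0,0]
  ]
}}

```text
time: 5.48
tool_pos: [569.9, 142.3, 49.9]
tcp_rot: [-3.132, -0.002, 3.051]
contact_force: [-3.4, -29.2, 5.6]
grip_width: 0.3
```

```bash
python3 - <<'E'
from h import *
cap("wrist","w3"); cap("scene","s3"); print(bot.get_obs()["contact_force"],bot.get_obs()["moment"])
a=cv2.imread('pics/s3.png')[150:240,280:380]
b=cv2.imread('pics/w3.png')[140:270,240:640]
cv2.imwrite('pics/s3c.png',np.vstack([cv2.resize(a,(400,360),interpolation=2),cv2.resize(b,(400,130))]))
E
```

```text
[ -3.72093582 -28.64633187   5.16381421] [-4.2799242   0.60902588  0.01153169]
```

View pics/s3c.png

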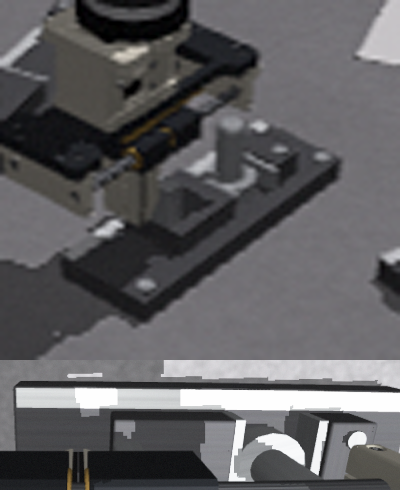

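Call:
{"method": "servo_tool", "body": {
  "series": [
    [0,0,-0.3,0,0],
    [0,0,-0.5,0,0],
    [0,0,-0.2,-0.5,0],
    [0,0,0,-1,0],
    [0,0,0,-1,0],
    [0,0,0,0,0]
  ]
}}

```text
time: 6.32
tool_pos: [568.4, 99.3, 179.3]
tcp_rot: [3.14, 0.009, 3.051]
contact_force: [0.3, 0.4, 0.0]
grip_width: 0.6
```

```bash
python3 - <<'E'
from h import *
np.set_printoptions(precision=2,suppress=True)
o=bot.get_obs(); print(o["time"],o["tcp_rot"],o["tool_pos"],o["contact_force"])
cap("wrist","w4")
for l in ["clamp","jaw","jaw_tab","post","post_top"]:
    for r in bot.pinpoint("wrist",l): print(l,round(r["p"],2),towld("wrist",r["point"]))
a=cv2.imread('pics/w4.png')[100:240,300:640]
cv2.imwrite('pics/w4c.png',cv2.resize(a,None,fx=2.3,fy=2.3,interpolation=2))
E
```

```text
6.325 [3.14 0.01 3.05] [568.39  99.26 179.27] [0.32 0.41 0.04]
clamp 0.57 [581.14 219.23  -5.58]
jaw 0.9 [575.72 223.91  11.81]
jaw_tab 0.67 [575.98 167.    71.5 ]
post 0.96 [577.78 241.09  14.65]
```

View pics/w4c.png

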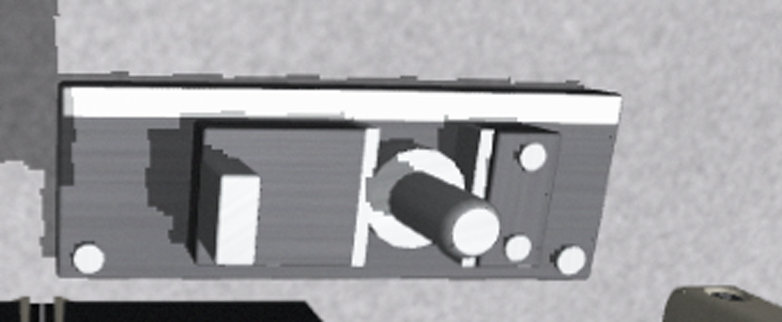

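Call:
{"method": "servo_tool", "body": {
  "series": [
    [0.6,0,0,0,-0.074],
    [0.6,0.24,-0.92,0,0],
    [0.6,0.24,-0.92,0,0],
    [0.6,0.24,-0.92,0,0],
    [0.6,0.24,-0.92,0,0],
    [0.6,0.24,-0.92,0,0],
    [0.6,0.24,-0.92,0,0],
    [0.6,0,0,0,0],
    [0.6,0,0,0,0]
  ]
}}

```text
time: 7.75
tool_pos: [500.7, -178.5, 174.0]
tcp_rot: [3.14, -0.001, -3.117]
contact_force: [-1.0, 0.9, 0.2]
grip_width: 55.3
```

```bash
python3 - <<'E'
from h import *
np.set_printoptions(precision=3,suppress=True)
o=bot.get_obs(); print(o["time"],o["tcp_rot"],o["tool_pos"],o["contact_force"],o["grip_width"])
for c in ["wrist","scene","top"]:
    cap(c,c[0]+"5")
    for l in ["lever","lever_bore","post_top","jaw_tab"]:
        for r in bot.pinpoint(c,l)[:3]: print(c,l,round(r["p"],2),towld(c,r["point"]))
a=cv2.imread('pics/s5.png')[160:235,290:390]
b=cv2.imread('pics/t5.png')[180:225,255:335]
cv2.imwrite('pics/sc5.png',np.vstack([cv2.resize(a,(600,450),interpolation=2)[:300],cv2.resize(b,(600,338),interpolation=2)[:300]]))
E
```

```text
7.75 [ 3.14  -0.001 -3.117] [ 500.677 -178.477  173.963] [-1.02   0.858  0.153] 55.31021254822254
wrist lever 0.65 [ 504.427 -183.602    3.765]
wrist lever_bore 0.92 [ 446.201 -185.408    2.462]
scene lever_bore 0.69 [ 441.577 -182.458   -3.62 ]
scene post_top 0.57 [586.    245.698  84.564]
scene jaw_tab 0.81 [574.164 163.934  75.513]
scene jaw_tab 0.74 [313.456 498.247  75.187]
scene jaw_tab 0.65 [378.522 201.577  78.519]
top lever 0.83 [ 502.521 -179.005    2.536]
top lever_bore 0.8 [ 444.581 -179.367    1.172]
top post_top 0.44 [583.336 250.774  82.778]
top jaw_tab 0.85 [378.689 206.92   75.508]
top jaw_tab 0.82 [574.832 169.385  76.737]
top jaw_tab 0.6 [321.982 498.319  77.583]
```

View pics/w5.png

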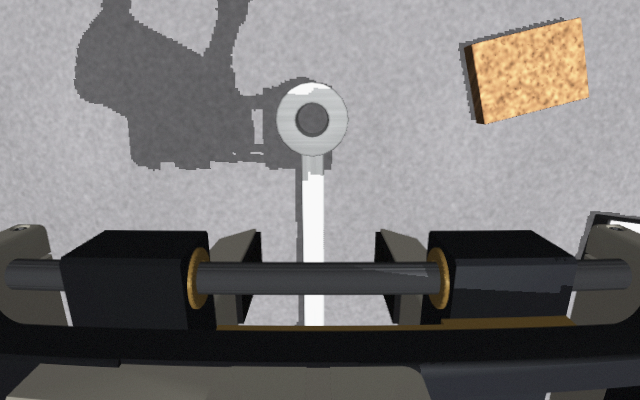

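View pics/sc5.png

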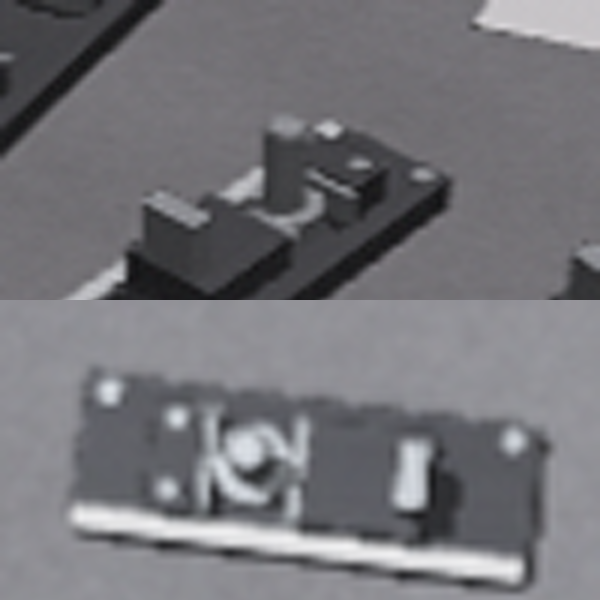

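```bash
python3 - <<'E'
from h import *
np.set_printoptions(precision=2,suppress=True)
im=cv2.imread('pics/w5.png')
for v in (185,200,215,230,250,300): print(v,im[v,294:332,1].tolist())
g=cv2.cvtColor(im,cv2.COLOR_BGR2GRAY)
print(cv2.HoughCircles(g[60:175,250:370],cv2.HOUGH_GRADIENT,1,5,param1=100,param2=15,minRadius=12,maxRadius=42))
R=lambda u,v,z:ray("wrist",(u,v),z)
print(R(312,119,40),R(312.5,180,28),R(313,240,28),R(313,310,28))
f=lambda x,y:(290+(x+.5)/6-.5,160+(y+.5)/6-.5)
h=lambda x,y:(255+(x+.5)/7.5-.5,180+(y-300+.5)/7.51-.5)
print("post",ray("scene",f(289,128),80),ray("top",h(249,451),80)) 
print("tab",ray("scene",f(177,209),73.5),ray("top",h(412,474),73.5)) 
print("wrist post in w4 px 506.5,200.4")
E
```

```text
185 [180, 134, 103, 102, 99, 101, 102, 89, 210, 245, 249, 248, 249, 248, 249, 249, 249, 249, 249, 249, 249, 249, 249, 249, 249, 249, 249, 249, 247, 225, 183, 175, 177, 176, 177, 175, 174, 175]
200 [176, 129, 103, 104, 104, 102, 98, 90, 187, 244, 249, 249, 248, 249, 249, 249, 249, 249, 249, 249, 249, 249, 249, 249, 249, 249, 249, 249, 246, 224, 192, 189, 188, 187, 183, 181, 177, 172]
215 [182, 134, 103, 101, 101, 104, 97, 96, 160, 236, 248, 249, 249, 249, 249, 249, 249, 249, 249, 249, 249, 249, 249, 248, 249, 248, 249, 249, 246, 226, 185, 177, 172, 172, 174, 177, 178, 178]
230 [178, 173, 170, 126, 98, 98, 98, 100, 106, 217, 246, 249, 249, 249, 249, 249, 249, 249, 249, 249, 249, 249, 249, 249, 249, 249, 249, 249, 247, 203, 172, 175, 178, 176, 173, 176, 179, 185]
250 [172, 173, 127, 98, 94, 93, 92, 94, 88, 200, 245, 249, 249, 249, 249, 248, 249, 249, 249, 249, 249, 249, 249, 249, 249, 249, 249, 249, 247, 230, 192, 177, 172, 177, 176, 175, 175, 174]
300 [181, 182, 179, 179, 140, 103, 103, 102, 100, 91, 195, 244, 248, 249, 249, 249, 249, 249, 248, 249, 248, 249, 249, 249, 249, 248, 248, 249, 246, 233, 190, 175, 177, 178, 172, 175, 176, 173]
[[[61.5 58.5 35.8]
  [56.5 58.5 39.2]
  [69.5 53.5 25.8]
  [71.5 62.5 26.8]
  [68.5 67.5 26.8]
  [66.5 47.5 24.3]
  [56.5 63.5 29.2]
  [58.5 47.5 25.4]
  [53.5 50.5 25.7]
  [51.5 56.5 25.4]
  [74.5 49.5 22.2]
  [58.5 53.5 20. ]
  [52.5 70.5 20.8]
  [63.5 63.5 14.1]]]
[ 445.04 -184.27   40.  ] [ 498.67 -182.83   28.  ] [ 555.68 -181.11   28.  ] [ 630.18 -179.47   28.  ]
post [587.9 243.4  80. ] [584.37 244.96  80.  ]
tab [577.2  164.77  73.5 ] [576.13 166.81  73.5 ]
wrist post in w4 px 506.5,200.4
```

Call:
{"method": "servo_tool", "body": {
  "series": [
    [0.6,-0.036,-0.07,0.8,-0.002],
    [0.6,0,0,0.8,0],
    [0.6,0,0,0.8,0],
    [0.6,0,0,0.6,0],
    [0.6,0,0,0.3,0],
    [0.6,0,0,0,0],
    [0.6,0,0,0,0]
  ]
}}

```text
time: 9.38
tool_pos: [503.6, -182.9, 10.8]
tcp_rot: [-3.141, 0.002, -3.113]
contact_force: [0.3, -0.5, 1.0]
grip_width: 55.0
```

Call:
{"method": "servo_tool", "body": {
  "series": [
    [0.6,0.02,0,0.06,0],
    [0.6,0,0,0.06,0],
    [0.6,0,0,0,0],
    [0,0,0,0,0],
    [0,0,0,0,0],
    [0,0,0,0,0],
    [0,0,0,0,0],
    [0,0,0,0,0]
  ]
}}

```text
time: 10.38
tool_pos: [501.9, -182.6, 3.7]
tcp_rot: [-3.142, 0.0, -3.113]
contact_force: [-0.2, 0.9, 0.3]
grip_width: 19.9
```

```bash
python3 - <<'E'
from h import *
np.set_printoptions(precision=3,suppress=True)
o=bot.get_obs(); print(o["time"],o["tcp_rot"],o["tool_pos"],o["contact_force"],o["moment"],o["grip_width"])
cap("wrist","w6"); print(ray("wrist",(312,119),40))
for r in bot.pinpoint("wrist","lever_bore"): print(towld("wrist",r["point"]))
E
```

```text
10.375 [-3.142  0.    -3.113] [ 501.871 -182.562    3.737] [-0.176  0.897  0.33 ] [ 0.032 -0.057 -0.036] 19.862964754767535
[ 438.607 -185.459   40.   ]
```

View pics/w6.png

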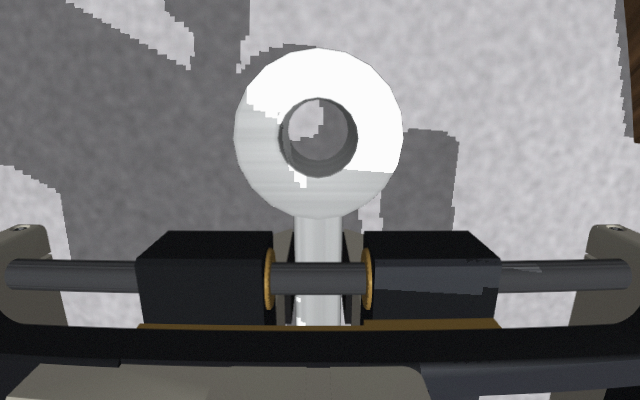

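```bash
python3 - <<'E'
from h import *
np.set_printoptions(precision=2,suppress=True)
for p in [(319,137.5),(319,97),(319,178),(281,137),(357,137),(318.5,48),(318.5,219),(234,133),(403,133)]: print(p,ray("wrist",p,40))
E
```

```text
(319, 137.5) [ 444.8  -182.89   40.  ]
(319, 97) [ 431.27 -183.3    40.  ]
(319, 178) [ 459.04 -182.46   40.  ]
(281, 137) [ 444.99 -195.98   40.  ]
(357, 137) [ 444.23 -169.81   40.  ]
(318.5, 48) [ 415.69 -183.92   40.  ]
(318.5, 219) [ 474.34 -182.19   40.  ]
(234, 133) [ 444.03 -212.22   40.  ]
(403, 133) [ 442.33 -153.99   40.  ]
```

Call:
{"method": "servo_tool", "body": {
  "series": [
    [0,0,0,-0.2,0],
    [0,0,0,-0.3,0],
    [0,0,0,0,0],
    [0,0,0,0,0]
  ]
}}

```text
time: 10.98
tool_pos: [501.7, -182.5, 28.8]
tcp_rot: [-3.142, 0.0, -3.113]
contact_force: [-0.0, 0.2, -4.9]
grip_width: 19.9
```

```bash
python3 - <<'E'
from h import *
np.set_printoptions(precision=3,suppress=True)
o=bot.get_obs(); print(o["time"],o["tcp_rot"],o["tool_pos"],o["contact_force"],o["moment"],o["grip_width"])
cap("wrist","w7"); a=cv2.imread('pics/w7.png');b=cv2.imread('pics/w6.png')
cap("scene","s7"); s=cv2.imread('pics/s7.png')[200:340,140:320]
cv2.imwrite('pics/w7d.png',np.hstack([cv2.resize(np.vstack([a[:240],b[:240]]),None,fx=.6,fy=.6),cv2.resize(s,(370,288),interpolation=2)]))
E
```

```text
10.975 [-3.142  0.    -3.113] [ 501.722 -182.475   28.846] [-0.029  0.193 -4.851] [0.072 0.019 0.032] 19.903794646762506
```

View pics/w7d.png

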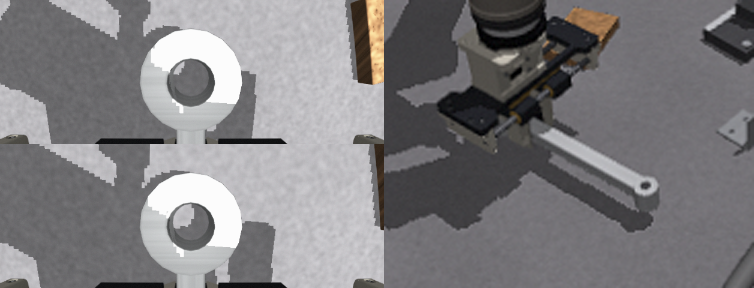

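Call:
{"method": "servo_tool", "body": {
  "series": [
    [0,0,0,-0.5,0],
    [0,0,0,-0.8,0],
    [0,0,0,-0.7,0],
    [0,0,0,-0.3,0],
    [0,-0.11,0.3,0,0],
    [0,-0.215,0.6,0,0],
    [0,-0.305,0.85,0,0],
    [0,-0.305,0.85,0,0],
    [0,-0.305,0.85,0,0],
    [0,-0.305,0.85,0,0],
    [0,-0.305,0.85,0,0],
    [0,-0.305,0.85,0,0],
    [0,-0.305,0.85,0,0],
    [0,-0.305,0.85,0,0],
    [0,-0.18,0.5,0,0],
    [0,-0.1,0.28,0,0],
    [0,0,0,0,0],
    [0,0,0,0,0],
    [0,0,0,0,0]
  ]
}}

```text
time: 13.45
tool_pos: [642.0, 244.4, 143.9]
tcp_rot: [-3.141, -0.0, -3.115]
contact_force: [0.2, -0.2, -4.4]
grip_width: 20.0
```

```bash
python3 - <<'E'
from h import *
np.set_printoptions(precision=3,suppress=True)
o=bot.get_obs(); print(o["time"],o["tcp_rot"],o["tool_pos"],o["contact_force"],o["moment"],o["grip_width"])
for c in ["wrist","scene","top"]:
    cap(c,c[0]+"8")
    for l in ["lever","lever_bore","post_top"]:
        for r in bot.pinpoint(c,l)[:2]: print(c,l,round(r["p"],2),towld(c,r["point"]))
a=cv2.imread('pics/s8.png')[130:240,280:430]
b=cv2.imread('pics/t8.png')[150:240,240:363]
cv2.imwrite('pics/sc8.png',np.hstack([cv2.resize(a,None,fx=3,fy=3,interpolation=2),cv2.resize(b,(330,330*90//123),interpolation=2,)[:330] if 0 else cv2.resize(b,(350,330),interpolation=2)]))
E
```

```text
13.45 [-3.141 -0.    -3.115] [641.983 244.422 143.859] [ 0.194 -0.223 -4.449] [-0.005  0.053  0.014] 20.040140950785833
wrist lever 0.9 [642.428 244.836 146.55 ]
wrist post_top 0.6 [585.343 247.682  81.568]
scene lever 0.88 [644.302 242.928 138.938]
scene lever_bore 0.89 [581.817 246.668 138.005]
scene post_top 0.7 [584.544 244.462  81.825]
top lever 0.7 [643.208 252.802 142.152]
top lever_bore 0.7 [582.184 247.541 138.543]
top post_top 0.56 [ 800.566 -115.946    2.877]
```

View pics/w8.png

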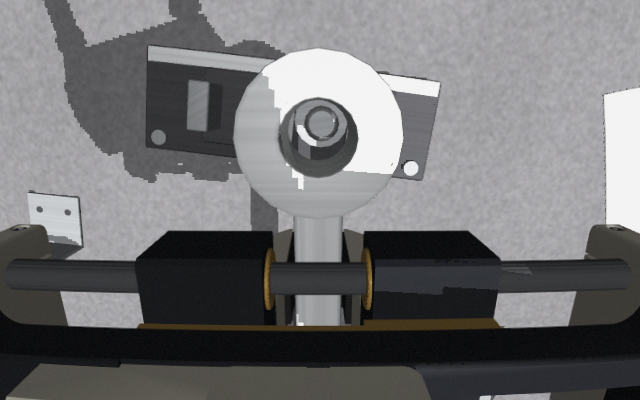

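View pics/sc8.png

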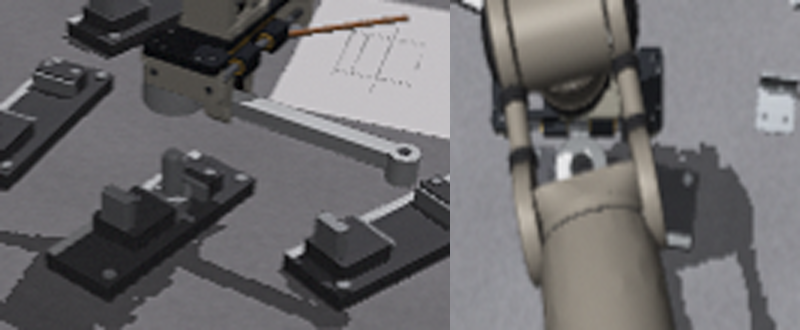

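```bash
python3 - <<'E'
from h import *
np.set_printoptions(precision=2,suppress=True)
a=cv2.imread('pics/w8.png')[80:200,250:390]
cv2.imwrite('pics/w8c.png',cv2.resize(a,None,fx=5,fy=5,interpolation=2))
T=np.array(bot.camera_model("wrist")["world_from_camera"]);print(T)
b=[ray("wrist",p,180) for p in [(319,97),(319,178),(281,137),(357,137)]]
print("bore",(b[0]+b[1])/2,(b[2]+b[3])/2)
print("post",ray("wrist",(320.5,123),80))
E
```

```text
[[ -0.03  -0.97  -0.26 573.48]
 [  1.    -0.03  -0.01 244.51]
 [  0.    -0.26   0.97 301.87]
 [  0.     0.     0.     1.  ]]
bore [585.29 245.32 180.  ] [584.75 245.31 180.  ]
post [585.35 246.63  80.  ]
```

View pics/w8c.png

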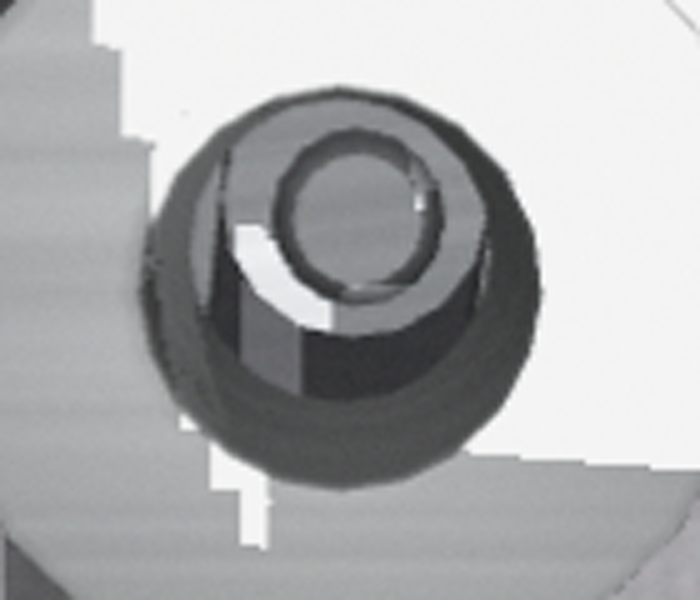

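Call:
{"method": "servo_tool", "body": {
  "series": [
    [0,-0.01,0.025,0.2,0],
    [0,0,0,0.25,0],
    [0,0,0,0.15,0],
    [0,0,0,0,0],
    [0,0,0,0,0],
    [0,0,0,0,0]
  ]
}}

```text
time: 14.8
tool_pos: [642.8, 247.0, 114.3]
tcp_rot: [3.141, 0.001, -3.113]
contact_force: [-0.2, -0.2, -4.7]
grip_width: 19.6
```

```bash
python3 - <<'E'
from h import *
np.set_printoptions(precision=3,suppress=True)
o=bot.get_obs(); print(o["time"],o["tcp_rot"],o["tool_pos"],o["contact_force"],o["moment"],o["grip_width"])
for c in ["wrist","scene"]:
    cap(c,c[0]+"9")
    for l in ["lever","lever_bore","post_top"]:
        for r in bot.pinpoint(c,l)[:2]: print(c,l,round(r["p"],2),towld(c,r["point"]))
a=cv2.imread('pics/w9.png')[80:200,250:390]
s=cv2.imread('pics/s9.png')[130:240,280:430]
cv2.imwrite('pics/w9c.png',cv2.resize(a,None,fx=5,fy=5,interpolation=2))
cv2.imwrite('pics/s9c.png',cv2.resize(s,None,fx=5,fy=5,interpolation=2))
E
```

```text
14.8 [ 3.141  0.001 -3.113] [642.774 246.973 114.321] [-0.225 -0.173 -4.749] [ 0.05   0.037 -0.017] 19.559800454588718
wrist lever 0.84 [643.293 247.873 113.592]
wrist lever 0.66 [577.47  166.944  73.407]
wrist post_top 0.84 [585.853 245.395  80.629]
scene lever 0.75 [642.622 244.164 110.199]
scene lever_bore 0.79 [582.471 249.102 104.837]
scene post_top 0.7 [586.243 245.018  83.957]
```

View pics/w9c.png

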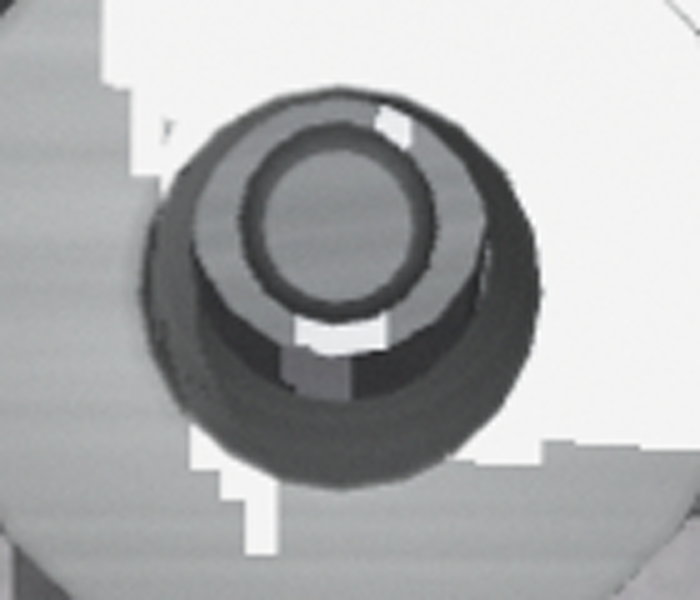

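View pics/s9c.png

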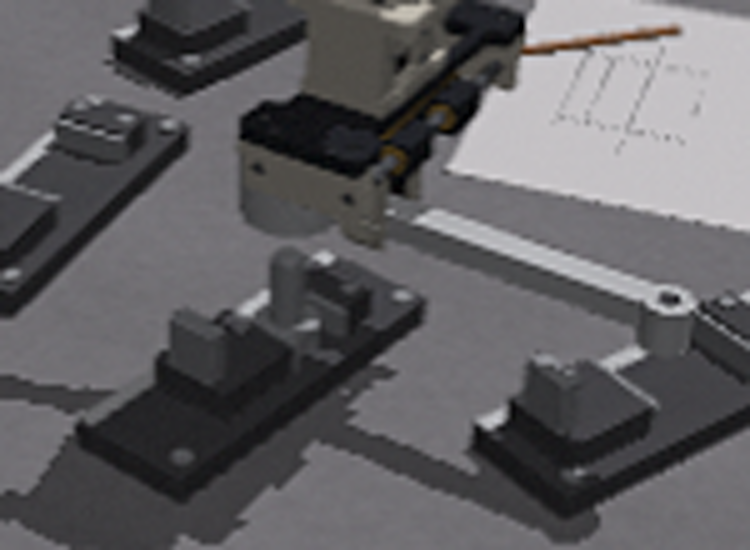

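```bash
python3 - <<'E'
from h import *
np.set_printoptions(precision=2,suppress=True)
o=bot.get_obs(); z=o["tool_pos"][2]-3.7; print(z)
px=lambda x,y:(250+(x+.5)/5-.5,80+(y+.5)/5-.5)
r=lambda x,y,z:ray("wrist",px(x,y),z)
m=lambda *a:sum(a)/len(a)
print("upper", m(r(340,88,z+40),r(340,489,z+40)),m(r(142,288,z+40),r(540,288,z+40)))
print("lower lr", m(r(195,225,z),r(488,225,z)), "bottom",r(340,402,z), r(341,402,z)-np.array([13.5,0,0]))
print("post",r(338,226,80),m(r(240,222,78),r(438,222,78)),m(r(339,122,78),r(339,325,78)))
E
```

```text
110.13624761086955
upper [585.72 246.07 150.14] [585.31 246.13 150.14]
lower lr [583.37 246.14 110.14] bottom [599.58 246.47 110.14] [586.08 246.56 110.14]
post [585.25 245.84  80.  ] [584.93 245.93  78.  ] [585.23 245.94  78.  ]
```

Call:
{"method": "servo_tool", "body": {
  "series": [
    [0,0,0,0,0],
    [0,0,0,0,0],
    [0,0,0,0,0]
  ]
}}

```text
time: 15.58
tool_pos: [642.5, 246.9, 113.7]
tcp_rot: [3.142, 0.0, -3.113]
contact_force: [0.0, 0.1, -5.9]
grip_width: 19.5
```

```bash
python3 - <<'E'
from h import *
o=bot.get_obs(); print(o["time"],o["tool_pos"],o["grip_width"],abs(o["dq"]).max(),o["contact_force"])
print(bot.close_job())
E
```

```text
15.575 [642.4703824  246.89956539 113.72784072] 19.49882614240092 0.0016168935576405415 [ 0.03552768  0.12003416 -5.92923189]
the job is handed in; nothing more can be done
None
```

The job is handed in at 15.6 s, with the clamp shut and the lever held level over the post; the hand-in gave no verdict.

- **Clamp:** I took the clamp farthest to the robot's right, the one with the post. I pushed its jaw tab from the -y side with shut fingers until the post was nipped against the fixed jaw. The push reached about 29 N. I then backed off, and later pictures show the jaw still shut on the foot.
- **Lever:** I gripped it on the arm about 57 mm from the bore, against 58 mm for the balance point. It lifted level, with the boss not moving in the wrist view. The tool read about 5 to 6 N.
- **Final hold:** Through the bore, the wrist camera put the bore axis at about (585.6, 246.2) mm and the post top at (585.2, 245.9), so they are about 0.5 mm apart. The lever's underside was at about 110 mm, 30 mm above the post. The arm was still and no side force showed.
- **Disagreement:** The scene-camera network put the bore about 3 to 4 mm off in x and y. That is within the networks' stated accuracy of about 4 mm, so I trusted the direct view through the bore.
- **Other things on the bench:** I made no contact with them on any move, but I did not measure their positions again at the end.

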